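# Hold the bag clip open around the brew card's edge

### The job

Pick up the steel spring clip lying on the bamboo box by squeezing its two levers together so that its jaws spread wide, carry it to the brew card in its stand, and bring the open jaws around the card's free upright edge, about half-way up, with the card between the two jaws and touching neither, so that a second card could be slipped in beside it. Finish like that: still squeezing and holding the clip wide open in the air around the edge, not letting go and not letting it bite the card. Leave the card stand and everything else on the table where it is.

Things in the scene. Friction and masses are not known exactly. Their poses are not given: they have to be found in the camera images.
- clip_center (a point): centre of the loose steel spring clip, on its pivot, half-way up. It lies on its side on the box, pivot upright: two plates 80 mm long, 36 mm high, 3 mm thick, beside an upright 11 mm spring barrel; about 80 g. Axes: x out of the jaws (tips at x = +40 mm; levers end at -40 mm), y across to the left plate, z up along the pivot. Shut, it is a V with the jaw tips together
- clip_levers (a point): midway between the clip's two levers, 30 mm behind the pivot (x = -30 mm), half-way up (18 mm over the box top): squeeze here, along the clip's y. Lever ends are 51 mm apart over their outsides at rest; squeezed to 31 mm the plates stand parallel against a stop and the jaws gape 25 mm. About 3 N starts it, 7 N holds it fully open; let go, it springs shut
- clip_left (a joint): opening of the clip's left plate about the pivot: 0 shut, 0.30 rad fully open
- clip_right (a joint): opening of the clip's right plate about the pivot: 0 shut, 0.30 rad fully open
- tip_left (a point): inner face of the left jaw at its very tip, half-way up the clip
- tip_right (a point): inner face of the right jaw at its very tip, half-way up the clip
- card_edge (a point): middle of the free upright edge of the brew card, 82.5 mm above the table. The card is a stiff white board, 4 mm thick, 85 mm high (40 to 125 mm above the table), fixed like a flag to a post. Axes: z up, y along the card from the free edge to the post, x across its thickness. The 36 mm high clip belongs wholly within the card's height
- card_stand: the card's stand: concrete slab 75 x 95 x 16 mm, post 14 mm square and 135 mm tall at y = +36 mm, card in the plane x = 0 from the post to the free edge at y = -85 mm; it overhangs the slab by 37 mm. Loose, 0.6 kg. Origin under the slab's centre, z up
- bamboo_box: bamboo box with a shut hinged flap, 174 x 174 mm, flat top 60 mm above the table; fixed; origin under its centre
- jar: empty amber glass jar, open, 72 mm across, 85 mm high; origin under its centre; leave alone
- carafe: narrow glass carafe, 84 mm across, 170 mm high, standing on a 10 mm cork trivet; origin under its centre; leave alone
- kettle: matte white kettle, 132 mm across, 146 mm high, with spout (-x, reaching 128 mm) and handle (+x, reaching 120 mm); origin under its centre; leave alone
- scoop: steel scoop 150 mm long lying flat beside the bamboo box, on its right as the robot sees it; leave alone
Mind the look-alikes: they are no part of the job. What is shaped like the part that bears clip_center but purple is not meant.

How it is judged (in metres and radians):
On the way:
1. the clip is lifted off the box with its jaws spread (height (world z) of clip_center above 0.09 m and distance between tip_left and tip_right above 0.017 m and contact force between clip and bamboo_box below 0.1 N), for 0.2 s.
At the end, for the whole second after the job is handed in: Clip squeezed (over 3 N), still, in the air; jaw tips over 17 mm apart, one each side of the card, over 2 mm clear of it and over 6 mm past its free edge, pivot outside the edge; clip within 25 mm of mid-height, not touching the card (under 0.3 N); stand upright, moved under 12 mm (distance between tip_left and tip_right above 0.017 m and ((x of tip_left in the frame of card_edge above 0.004 m and x of tip_right in the frame of card_edge below -0.004 m) or (x of tip_left in the frame of card_edge below -0.004 m and x of tip_right in the frame of card_edge above 0.004 m)) and y of each of tip_left, tip_right in the frame of card_edge above 0.006 m and y of clip_center in the frame of card_edge below -0.004 m and z of clip_center in the frame of card_edge between -0.025 and 0.025 m and contact force between clip and card_stand below 0.3 N and contact force between clip and the fingers above 3 N and linear speed of clip below 0.02 m/s and distance of card_stand from where it was at the start of the episode below 0.012 m and angle between card_stand's own z axis and vertical below 0.05 rad); the arm keeps its last pose, push and grip.
It fails at once if the clip bites or shoves the card (over 8 N) (contact force between clip and card_stand above 8 N).
It fails at once if the card stand is shoved (over 20 mm) or tipped (distance of card_stand from where it was at the start of the episode above 0.02 m or angle between card_stand's own z axis and vertical above 0.15 rad).
It fails at once if a bystander is moved more than 20 mm (distance of any of jar, carafe, kettle, scoop from where it was at the start of the episode above 0.02 m).
It also fails if it takes over 32 s, if anything falls off the work surface, if the arm or the gripper's body presses on something with over 40 N, if the wrist force passes 120 N, or if a joint passes its speed limit or range.

### The arm

A 7-joint arm with a two-finger parallel gripper is mounted at the origin on the work surface. World frame = base frame: x ahead of the robot, y to its left, z up, the work surface at z = 0. Lengths are in m, angles in degrees, forces in N, time in s.
With the tool pointing down it reaches from about 0.4 to 0.9 m from the base axis. Payload 5.5 kg.
Tool frame: the origin (TCP) lies on the centre line of the jaws, within the pads' length; the fingertips stand 8 mm ahead of it and the grasp point (between the pads) lies 11 mm behind it; x points along the fingers, y is the direction in which the jaws open and shut, and the axes are right-handed (so a half turn about x gives the same grasp; the last joint's range is limited). The gripper opens to 92 mm and grips with 3 to 60 N. Pads are 19 mm wide; open, the fingers measure 130 mm over their backs; the gripper's body (75 mm by 190 mm) begins 47 mm behind the grasp point.
Start: joints at [88.304, 28.699, -24.465, 88.831, 12.651, 65.22, -12.049], TCP at [0.188, -0.622, 0.235] pointing down, gripper open.
Joint ranges: [-164.97, 164.97], [-17.58, 116.51], [-87.97, 89.64], [11.32, 138.91], [-80.73, 260.73], [10.89, 115.49], [-147.41, 147.41]. Speed limits (degrees/s): [147.25, 147.25, 180, 180, 180, 180, 180].

### API

Orientations are given as [roll, pitch, yaw] about the fixed x, y, z axes, in that order (R = Rz(yaw) Ry(pitch) Rx(roll)).
In Python, from rig import ctrl, eyes, models gives the robot as it stands. The module is installed in compiled form; this text tells all that it offers.
- The arm moves only by the tool apply_moves, never from a script. Its argument "series" is a list of rows, each an object with "grip": the gripper's target within -1 to 1 (fully open at 1, half-way at 0, shut at -1); "travel": the shift along the tool's x, y, z in m, a list of three; "turn": the turn, a rotation vector about the tool's x, y, z in degrees, a list of three. In form: [{"grip": grip, "travel": [tx, ty, tz], "turn": [ax, ay, az]}, ...]. A call has 1 to 20 rows; each row is the pose to reach, as a shift and turn from the pose measured when the call began, along the tool's axes at that moment; what a row does not reach only later rows make up. A row lasts 1/8 s, in which the tool goes at most 62.5 mm and 10.7 degrees, less where a joint would pass 70% of its speed; a pose out of reach is approached as far as the arm can. A call with a gripper value outside its range is refused whole. The fingers move at their own pace and stop on an object; "newtons" is the grip in N (left out, the last holds). Time passes only in rows, so rows that repeat a pose let the fingers close. It gives the time, the measured TCP pose, the force and the opening at its end, in the units of the state.
- ctrl.get_state(): the state, without advancing time (a new reading comes with each control period).
- eyes.camera(name): name is "scene" or "top"; returns a dict with "frame" (480x640x3 uint8, blue, green, red), "z_map" (480x640 float32, m along the optical axis (not along the pixel's ray), 0 where there is no reading), "vfov" (degrees; the focal length in pixels is half the picture's height over the tangent of half this angle, whatever the lens; pixels are square), "cx", "cy" (the principal point, pixels), "dist_coeffs" ([k1, k2, p1, p2, k3] as OpenCV has them; the pictures are not rectified), "pose" (4x4, takes a point from camera to world coordinates). Camera axes: x right, y down, z forward; pixel columns grow to the right and rows downward; lengths in m; the calibration is good to about 2 mm. A picture is of the moment at which its call begins.
- ctrl.finish_job(): hands the job in, once; it reports no verdict.
Trained networks look in the newest picture that a camera, given by its name, has taken for a name from the list of things; names that differ only in an ending like _2 or _b are one class to them, and where a whole thing is asked for, a point or a joint stands for the part that bears it (a point fixed in the world has none). Each returns a list of dicts, best first, with "p" (0 to 1); they miss things now and then, are a little off and sometimes report something else, mostly with a low value. They report only what shows in the picture. A call takes as long as a camera call. They do not tell look-alikes from the thing itself.
- models.look_for(thing, camera): "extent" ([left, top, right, bottom] in pixels, round what is visible of it).
- models.regions_of(thing, camera): "region" (480x640 bool, what is visible of it) and "extent" ([left, top, right, bottom] in pixels, round what is visible of it).
- models.landmark_of(thing, camera): "pixel" ([column, row] in pixels: a listed point, or the origin of a listed thing).
The state is a dict: "t": time; "joints": joint angles; "dq": joint speeds; "joint_efforts": joint torques, N m; "position": TCP position; "eef_rot": TCP orientation; "ft_force": force on the tool from outside, world axes, zero at the start; "moment": the same for the moment, N m; "gripper_width": finger opening in m.
Only numpy, scipy, OpenCV 4.12 (cv2) and the standard library are available. Lean on these libraries where they do the work, as an engineer would, in place of code of your own. Each camera call takes 0.05 s, during which the arm holds its last target. There are 200 camera calls.

## Working session

There is one attempt and no reset: what is moved stays moved. The work goes in short steps, Python scripts to look and compute and a tool call to move; the robot and the scene stay as the last step left them, time stands still between calls to the robot, and variables do not carry over. Pictures are saved under pics/ and viewed, about 8 in all and at most 12, crops included, and the job is handed in when it is done.

Besides the shell and the picture viewer there is one more tool, called after "Call:" as a command line: name --argument value ..., lists and objects as JSON in quotes. apply_moves: Moves the arm, as the interface text tells. Its arguments: {"type":"object","properties":{"series":{"type":"array"},"newtons":{"type":"number"}},"required":["series"]}

```bash
mkdir -p pics; cat > h.py <<'E'
import numpy as np, cv2
from rig import ctrl, eyes, models
from scipy.spatial.transform import Rotation as R
def K(c):
    f=c["frame"].shape[0]/2/np.tan(np.radians(c["vfov"])/2)
    return np.array([[f,0,c["cx"]],[0,f,c["cy"]],[0,0,1]])
def rays(c,px):
    p=cv2.undistortPoints(np.array(px,float).reshape(-1,1,2),K(c),np.array(c["dist_coeffs"],float)).reshape(-1,2)
    return np.c_[p,np.ones(len(p))]
def on_z(c,px,z):
    P=np.array(c["pose"]); d=rays(c,px)@P[:3,:3].T; o=P[:3,3]
    return o+d*((z-o[2])/d[:,2])[:,None]
def by_depth(c,px):
    px=np.array(px,int).reshape(-1,2); P=np.array(c["pose"])
    return (rays(c,px)*c["z_map"][px[:,1],px[:,0]][:,None])@P[:3,:3].T+P[:3,3]
def proj(c,X):
    P=np.array(c["pose"]); q=(np.atleast_2d(X)-P[:3,3])@P[:3,:3]
    return cv2.projectPoints(q,np.zeros(3),np.zeros(3),K(c),np.array(c["dist_coeffs"],float))[0].reshape(-1,2)
E
python3 - <<'E'
from h import *
s=ctrl.get_state(); print(s["t"],s["position"],s["eef_rot"],s["gripper_width"])
for n in("scene","top"):
    c=eyes.camera(n); cv2.imwrite(f"pics/{n}0.png",c["frame"]); print(n,np.round(np.array(c["pose"]),3).tolist(),c["vfov"])
    for t in("clip_center","clip_levers","tip_left","tip_right","card_edge","card_stand","bamboo_box","jar","carafe","kettle","scoop"):
        for d in models.landmark_of(t,n)[:3]: print(t,np.round(d["pixel"],1),round(d["p"],2),np.round(by_depth(c,[np.round(d["pixel"])])[0],3))
E
```

```text
0.0 [ 0.18738523 -0.62167041  0.23365131] [-90.90683591  89.88653965 105.87613281] 0.09165255240404772
scene [[-0.304, 0.69, -0.657, 1.487], [0.953, 0.217, -0.213, 0.307], [-0.004, -0.69, -0.724, 1.082], [0.0, 0.0, 0.0, 1.0]] 44.12201121394503
clip_center [198.6 172.4] 0.71 [ 0.405 -0.384  0.039]
clip_center [233.2 196.6] 0.65 [ 0.492 -0.243  0.062]
clip_levers [191.1 171.9] 0.87 [ 0.405 -0.409  0.033]
clip_levers [237.7 202.2] 0.82 [ 0.506 -0.224  0.062]
tip_left [235.6 185.1] 0.71 [ 0.478 -0.238  0.092]
tip_left [204.8 178.2] 0.41 [ 0.407 -0.368  0.023]
tip_right [207.4 178.4] 0.81 [ 0.403 -0.364  0.022]
tip_right [235.9 186.9] 0.46 [ 0.481 -0.237  0.088]
card_edge [335.2 247.1] 0.86 [0.609 0.062 0.094]
card_stand [367.1 274.3] 0.91 [0.602 0.139 0.019]
jar [241.7 308.1] 0.96 [ 0.802 -0.09   0.049]
carafe [499.3 334. ] 0.72 [0.713 0.445 0.063]
carafe [161.3 214.3] 0.18 [ 0.551 -0.43   0.002]
kettle [512.3 239.5] 0.68 [0.429 0.447 0.058]
kettle [369.7 274. ] 0.55 [0.598 0.146 0.017]
top [[0.011, -0.998, 0.054, 0.49], [-1.0, -0.012, -0.005, 0.005], [0.006, -0.054, -0.999, 1.577], [0.0
[... 344 characters left out ...]
249  0.095]
tip_left [457.  312.2] 0.42 [ 0.403 -0.359 -0.004]
tip_right [460.7 309.1] 0.6 [ 0.411 -0.368  0.002]
tip_right [419.7 284.2] 0.4 [ 0.476 -0.246  0.081]
tip_right [266.2 240.1] 0.36 [0.581 0.135 0.082]
card_edge [297.8 229.5] 0.88 [ 0.613  0.059 -0.003]
card_stand [268.1 238.5] 0.95 [0.583 0.127 0.117]
card_stand [145.7 206.3] 0.34 [0.659 0.43  0.107]
bamboo_box [391.7 269.6] 0.78 [ 0.511 -0.179  0.061]
bamboo_box [295.7 229. ] 0.38 [0.606 0.06  0.111]
jar [364.6 166.6] 0.81 [ 0.78  -0.114  0.003]
carafe [145.4 205.2] 0.62 [0.661 0.431 0.115]
kettle [146.7 318.6] 0.84 [0.375 0.451 0.003]
kettle [145.2 205.1] 0.26 [0.661 0.431 0.115]
scoop [484.1 258. ] 0.74 [ 0.544 -0.424  0.019]
```

```bash
python3 - <<'E'
import cv2
a=cv2.imread("pics/scene0.png")[130:310,150:420]; b=cv2.imread("pics/top0.png")[180:350,230:500]
cv2.imwrite("pics/a.png",cv2.resize(a,(800,533),interpolation=2)); cv2.imwrite("pics/b.png",cv2.resize(b,(800,504),interpolation=2))
E
```

```text
(no output)
```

View pics/a.png

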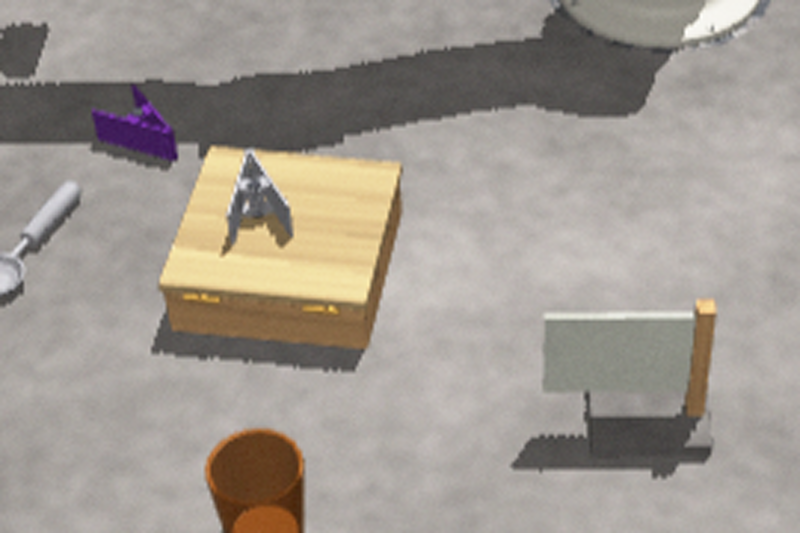

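View pics/b.png

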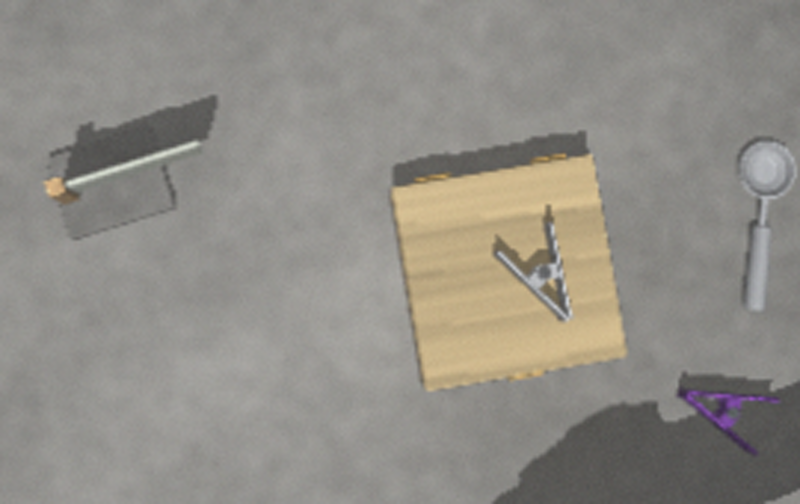

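The steel clip lies on the box with its tips near top pixel (422,287) and its lever ends near (399,265) and (416,253). The purple look-alike is on the table. The card's free edge is near top (297.5,228.5), and its post end is near (253.5,242).

```bash
python3 - <<'E'
from h import *
c=eyes.camera("top"); d=eyes.camera("scene")
for nm,p,z in(("tip",[421.5,287.3],.096),("L1",[398.8,265],.096),("L2",[416.3,252.6],.096),("edge",[297.7,228.6],.125),("post",[254,241.5],.125)):
    print(nm,np.round(on_z(c,[p],z)[0],4))
# scene: card upper-left/upper-right corner
for p in([150+544/2.963,130+314/2.963],[150+694/2.963,130+316/2.963]): print("scene card",np.round(on_z(d,[p],.125)[0],4))
for p in([150+249/2.963,130+150/2.963],[150+232/2.963,130+205/2.963],[150+291/2.963,130+207/2.963]): print("scene clip",np.round(on_z(d,[p],.096)[0],4))
# z-map clouds
for c_ in(c,d):
  v,u=np.mgrid[140:320,180:450] if c_ is c else np.mgrid[130:310,150:420]
  px=np.c_[u.ravel(),v.ravel()]; X=by_depth(c_,px)
  m=(X[:,2]>.075)&(X[:,2]<.11)&(abs(X[:,0]-.5)<.07)&(abs(X[:,1]+.23)<.07); print("clip pts",m.sum(),X[m].mean(0),X[m].min(0),X[m].max(0))
  m=(X[:,2]>.05)&(X[:,2]<.124)&(abs(X[:,0]-.6)<.06)&(X[:,1]>0.03)&(X[:,1]<.125); Y=X[m]; print("card",m.sum(),Y.mean(0) , Y[:,1].min()); 
  if m.sum()>5: w=np.linalg.svd(Y[:,:2]-Y[:,:2].mean(0))[2][0]; print(np.degrees(np.arctan2(w[1],w[0])))
s=ctrl.get_state(); M=R.from_euler("xyz",s["eef_rot"],degrees=True).as_matrix(); print(M.round(3))
E
```

```text
tip [ 0.4686 -0.2473  0.096 ]
L1 [ 0.5225 -0.1911  0.096 ]
L2 [ 0.5532 -0.2341  0.096 ]
edge [0.6062 0.0554 0.125 ]
post [0.5741 0.1595 0.125 ]
scene card [0.6053 0.0572 0.125 ]
scene card [0.5733 0.1656 0.125 ]
scene clip [ 0.4683 -0.2467  0.096 ]
scene clip [ 0.5364 -0.2326  0.096 ]
scene clip [ 0.524  -0.1851  0.096 ]
clip pts 207 [ 0.50347664 -0.22869481  0.09221205] [ 0.46674136 -0.25113078  0.07501496] [ 0.54797844 -0.18652828  0.10327561]
card 88 [0.59502154 0.09255553 0.09341347] 0.05851597402050051
108.27076594465062
clip pts 231 [ 0.5077691  -0.22677538  0.08961344] [ 0.46934458 -0.25142413  0.07502065] [ 0.55414761 -0.18778447  0.10278424]
card 676 [0.59883061 0.09155033 0.08745285] 0.05696190560502101
108.36777468640402
[[ 0.     0.289 -0.957]
 [ 0.    -0.957 -0.289]
 [-1.     0.    -0.   ]]
```

Call:
apply_moves --series '[{"grip": 1,"travel": [0,-0.058,-0.089],"turn": [-4,0,0]},{"grip": 1,"travel": [0,-0.116,-0.178],"turn": [-8,0,0]},{"grip": 1,"travel": [0.01,-0.174,-0.267],"turn": [-11,0,0]},{"grip": 1,"travel": [0.02,-0.233,-0.357],"turn": [-11,0,0]},{"grip": 1,"travel": [0.034,-0.291,-0.446],"turn": [-11,0,0]},{"grip": 1,"travel": [0.034,-0.291,-0.446],"turn": [-11,0,0]},{"grip": 1,"travel": [0.034,-0.291,-0.446],"turn": [-11,0,0]},{"grip": 1,"travel": [0.034,-0.291,-0.446],"turn": [-11,0,0]},{"grip": 1,"travel": [0.034,-0.291,-0.446],"turn": [-11,0,0]},{"grip": 1,"travel": [0.034,-0.291,-0.446],"turn": [-11,0,0]}]' --newtons 20

```text
t: 2.55
position: [0.5327, -0.211, 0.2008]
eef_rot: [-153.5, 89.9, 54.7]
ft_force: [0.2, 0.0, 0.0]
gripper_width: 0.0919
```

```bash
python3 - <<'E'
from h import *
s=ctrl.get_state(); M=R.from_euler("xyz",s["eef_rot"],degrees=True).as_matrix(); print(s["t"],s["position"],np.round(s["joints"],1));print(M.round(3))
E
```

```text
2.55 [ 0.53268315 -0.21095687  0.2008235 ] [ 47.6  25.2 -36.6 101.8  17.2  58.6 -57.3]
[[ 0.001  0.472 -0.882]
 [ 0.002 -0.882 -0.472]
 [-1.    -0.001 -0.002]]
```

Call:
apply_moves --series '[{"grip": 1,"travel": [0,0,0],"turn": [-10.4,0,0]},{"grip": 1,"travel": [0,0,0],"turn": [-20.8,0,0]},{"grip": 1,"travel": [0,0,0],"turn": [-31.2,0,0]},{"grip": 1,"travel": [0,0,0],"turn": [-41.6,0,0]},{"grip": 1,"travel": [0,0,0],"turn": [-52,0,0]},{"grip": 1,"travel": [0,0,0],"turn": [-62.4,0,0]},{"grip": 1,"travel": [0,0,0],"turn": [-72.8,0,0]},{"grip": 1,"travel": [0,0,0],"turn": [-83.2,0,0]},{"grip": 1,"travel": [0,0,0],"turn": [-93.6,0,0]},{"grip": 1,"travel": [0,0,0],"turn": [-104,0,0]},{"grip": 1,"travel": [0.02,0,0],"turn": [-114.4,0,0]},{"grip": 1,"travel": [0.03,0,0],"turn": [-124.8,0,0]},{"grip": 1,"travel": [0.04,0,0],"turn": [-135.2,0,0]},{"grip": 1,"travel": [0.05,0,0],"turn": [-145.6,0,0]},{"grip": 1,"travel": [0.06,0,0],"turn": [-156,0,0]},{"grip": 1,"travel": [0.06,0,0],"turn": [-166.4,0,0]},{"grip": 1,"travel": [0.06,0,0],"turn": [-176,0,0]},{"grip": 1,"travel": [0.06,0,0],"turn": [-179.9,0,0]},{"grip": 1,"travel": [0.06,0,0],"turn": [-179.9,0,0]}]'

```text
t: 4.92
position: [0.532, -0.2124, 0.1404]
eef_rot: [51.7, 89.9, 79.6]
ft_force: [0.7, -0.1, -0.8]
gripper_width: 0.0918
```

```bash
python3 - <<'E'
from h import *
s=ctrl.get_state(); M=R.from_euler("xyz",s["eef_rot"],degrees=True).as_matrix(); print(s["t"],s["position"],np.round(s["joints"],1));print(M.round(3))
c=eyes.camera("scene"); p=proj(c,[.52,-.22,.09])[0]; x,y=p.astype(int)
q=proj(c,[[.5035,-.228,.096],[.530,-.214,.096],[.4685,-.247,.096]])
im=c["frame"][y-60:y+60,x-80:x+80]; cv2.imwrite("pics/s1.png",cv2.resize(im,(800,600),interpolation=2)); print(x,y,(q-[x-80,y-60])*5)
E
```

```text
4.925 [ 0.53197454 -0.21242588  0.1403955 ] [ 68.   47.3 -71.1 103.9  49.1  66.8  98.2]
[[ 0.    -0.468  0.884]
 [ 0.001  0.884  0.468]
 [-1.     0.001  0.001]]
235 197 [[401.78836719 269.95266901]
 [406.72316853 310.19557382]
 [394.54758013 218.27747813]]
```

View pics/s1.png

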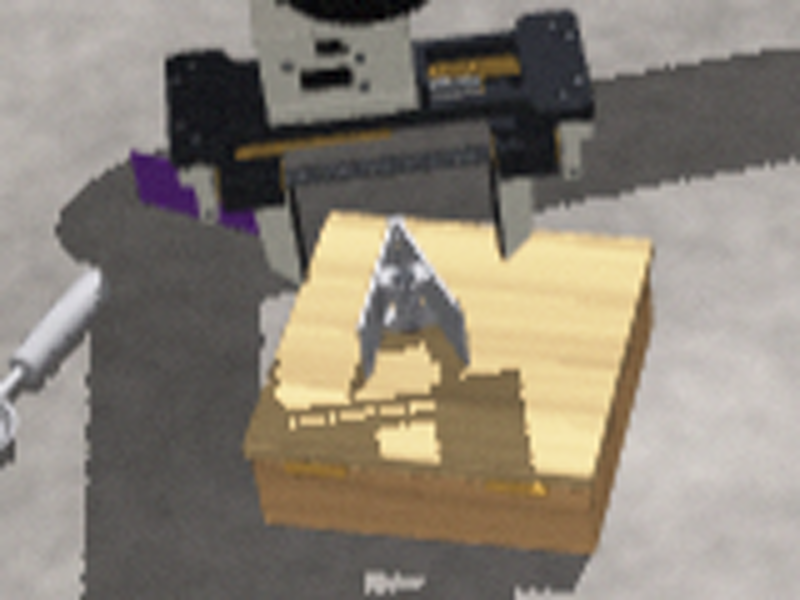

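The clip is as estimated: pivot at crop (402,268), lever ends near (367,330) and (465,315), with the fingers straddling the line. I'll descend and squeeze.

Call:
apply_moves --series '[{"grip": 1,"travel": [0.02,0.002,0],"turn": [-2,0,0]},{"grip": 1,"travel": [0.045,0.002,0],"turn": [-2,0,0]},{"grip": 1,"travel": [0.068,0.002,0],"turn": [-2,0,0]},{"grip": 1,"travel": [0.068,0.002,0],"turn": [-2,0,0]},{"grip": 1,"travel": [0.068,0.002,0],"turn": [-2,0,0]},{"grip": 0.3,"travel": [0.068,0.002,0],"turn": [-2,0,0]},{"grip": 0.1,"travel": [0.068,0.002,0],"turn": [-2,0,0]},{"grip": -0.1,"travel": [0.068,0.002,0],"turn": [-2,0,0]},{"grip": -0.3,"travel": [0.068,0.002,0],"turn": [-2,0,0]},{"grip": -0.5,"travel": [0.068,0.002,0],"turn": [-2,0,0]},{"grip": -1,"travel": [0.068,0.002,0],"turn": [-2,0,0]},{"grip": -1,"travel": [0.068,0.002,0],"turn": [-2,0,0]},{"grip": -1,"travel": [0.068,0.002,0],"turn": [-2,0,0]},{"grip": -1,"travel": [0.068,0.002,0],"turn": [-2,0,0]}]' --newtons 20

```text
t: 6.72
position: [0.5314, -0.2102, 0.0727]
eef_rot: [28.5, 89.9, 58.4]
ft_force: [0.5, 0.2, 2.1]
gripper_width: 0.0301
```

```bash
python3 - <<'E'
from h import *
s=ctrl.get_state(); print(s["t"],s["position"],np.round(s["joints"],1),s["gripper_width"])
c=eyes.camera("scene"); p=proj(c,[.52,-.22,.09])[0]; x,y=p.astype(int)
im=c["frame"][y-60:y+60,x-80:x+80]; cv2.imwrite("pics/s2.png",cv2.resize(im,(800,600),interpolation=2))
E
```

```text
6.725 [ 0.53140426 -0.21023407  0.07265729] [ 65.4  51.7 -66.4 106.2  54.7  61.6  96.5] 0.0300536900180783
```

View pics/s2.png

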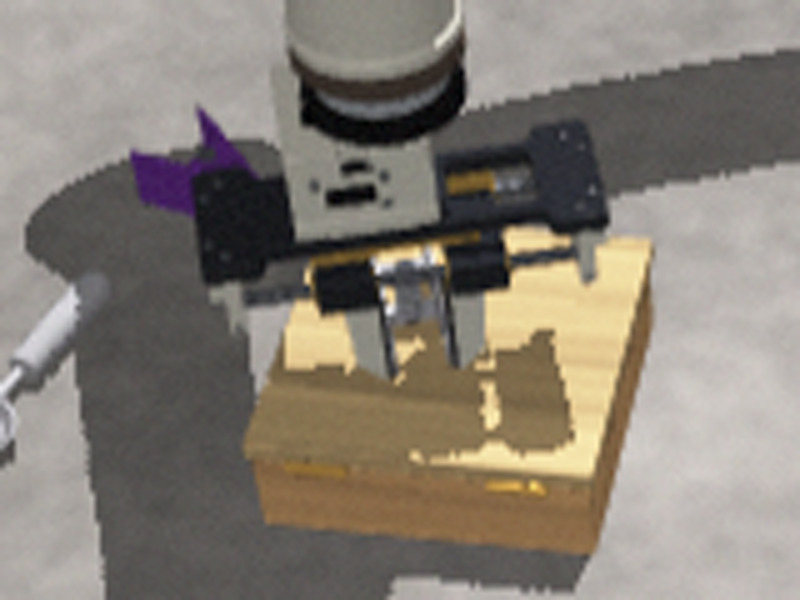

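Call:
apply_moves --series '[{"grip": -1,"travel": [-0.02,0,0],"turn": [0,0,0]},{"grip": -1,"travel": [-0.05,0,0],"turn": [0,0,0]},{"grip": -1,"travel": [-0.08,0,0],"turn": [4,0,0]},{"grip": -1,"travel": [-0.1,0.008,0.016],"turn": [12,0,0]},{"grip": -1,"travel": [-0.1,0.016,0.032],"turn": [20,0,0]},{"grip": -1,"travel": [-0.1,0.024,0.048],"turn": [28,0,0]},{"grip": -1,"travel": [-0.1,0.032,0.064],"turn": [36,0,0]},{"grip": -1,"travel": [-0.1,0.04,0.08],"turn": [44,0,0]},{"grip": -1,"travel": [-0.1,0.048,0.096],"turn": [52,0,0]},{"grip": -1,"travel": [-0.1,0.056,0.112],"turn": [60,0,0]},{"grip": -1,"travel": [-0.1,0.064,0.128],"turn": [68,0,0]},{"grip": -1,"travel": [-0.1,0.072,0.144],"turn": [76,0,0]},{"grip": -1,"travel": [-0.1,0.08,0.16],"turn": [84,0,0]},{"grip": -1,"travel": [-0.1,0.087,0.173],"turn": [92,0,0]},{"grip": -1,"travel": [-0.1,0.087,0.173],"turn": [99,0,0]},{"grip": -1,"travel": [-0.1,0.087,0.173],"turn": [102.4,0,0]},{"grip": -1,"travel": [-0.1,0.087,0.173],"turn": [102.4,0,0]},{"grip": -1,"travel": [-0.1,0.087,0.173],"turn": [102.4,0,0]}]'

```text
t: 9.02
position: [0.638, -0.0487, 0.1735]
eef_rot: [127.6, 89.9, 55.2]
ft_force: [0.0, 0.1, -0.7]
gripper_width: 0.0304
```

```bash
cat > look.py <<'E'
from h import *
import sys
s=ctrl.get_state(); M=R.from_euler("xyz",s["eef_rot"],degrees=True).as_matrix(); print(s["t"],s["position"],np.round(s["joints"],1),s["gripper_width"]);print(M.round(3))
ims=[]
for n in("scene","top"):
    c=eyes.camera(n); x,y=proj(c,[.62,.03,.12])[0].astype(int); print(n,"crop origin",x-50,y-75)
    ims.append(cv2.resize(c["frame"][y-75:y+75,x-50:x+50],(400,600),interpolation=2))
    np.savez(f"{n}.npz",**{k:c[k] for k in c})
    for t in("clip_center","tip_left","tip_right","card_edge"):
        for d in models.landmark_of(t,n)[:3]: print(t,np.round(d["pixel"],1),round(d["p"],2))
cv2.imwrite(f"pics/{sys.argv[1]}.png",np.hstack(ims))
E
python3 look.py m1
```

```text
9.025 [ 0.63795292 -0.04870091  0.17346428] [ 35.7  38.1 -49.   93.   31.3  63.4  -4.1] 0.0303553971816438
[[ 0.001  0.954  0.301]
 [ 0.001  0.301 -0.954]
 [-1.     0.001 -0.001]]
scene crop origin 270 164
clip_center [298.1 217.8] 0.88
clip_center [200.4 170.5] 0.62
tip_left [320.9 213.9] 0.44
tip_left [204.3 177.3] 0.38
tip_right [319.9 221.2] 0.7
tip_right [207.3 175.7] 0.64
card_edge [332.8 248.3] 0.73
top crop origin 258 148
clip_center [325.6 215.3] 0.69
clip_center [473.6 317.4] 0.64
tip_left [460.7 310.2] 0.44
tip_right [461.1 312. ] 0.63
tip_right [310.3 218.4] 0.39
card_edge [298.1 230.9] 0.8
```

View pics/m1.png

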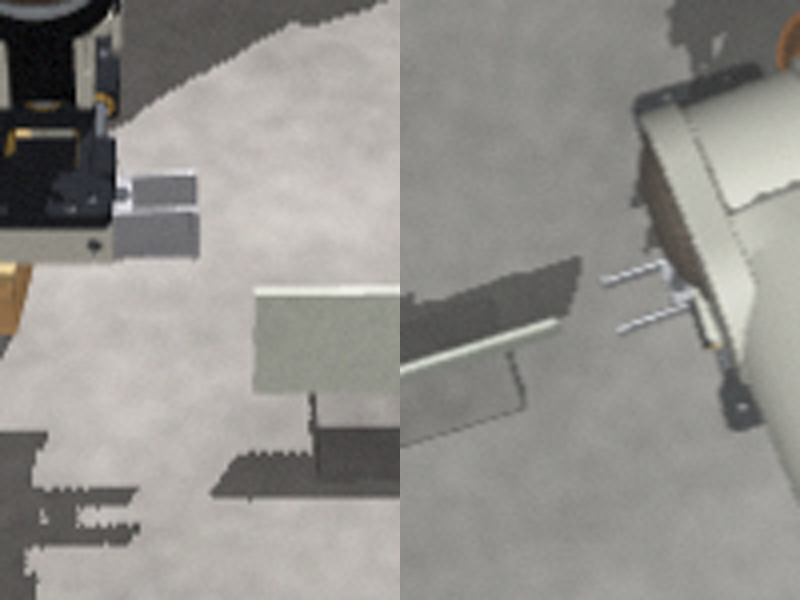

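```bash
python3 - <<'E'
from h import *
c=dict(np.load("top.npz")); d=dict(np.load("scene.npz"))
for c_,ps in((c,[[308.3,218.5],[312.8,230.8]]),(d,[[319.3,207.3],[319.8,217.2]])):
    X=on_z(c_,ps,.197); print(np.round(X,4),X.mean(0).round(4))
    E=on_z(c_,[[298,228.5] if c_ is c else [270+254/4,164+289/4]],.125)[0]; print("edge",E.round(4))
    u=np.array([-.301,.954]);n=np.array([.954,.301]); w=(X.mean(0)-E)[:2]; print("along",w@u,"across",w@n, [ (x-E)[:2]@n for x in X])
    # rel TCP
    w=X.mean(0)[:2]-[.638,-.0487]; print("tip rel tcp",w@u,w@n)
    v,u_=np.mgrid[150:330,200:360]; P=by_depth(c_,np.c_[u_.ravel(),v.ravel()])
    m=(P[:,2]>.15)&(P[:,2]<.21)&(abs(P[:,0]-.63)<.05)&(P[:,1]>-.02)&(P[:,1]<.06); Q=P[m]; print(m.sum(),Q.max(0),Q.min(0), "along max",((Q[:,:2]-[.638,-.0487])@[-.301,.954]).max())
E
```

```text
[[0.6238 0.0291 0.197 ]
 [0.5958 0.0185 0.197 ]] [0.6098 0.0238 0.197 ]
edge [0.6064 0.0547 0.125 ]
along -0.030466486082242044 across -0.0060923744524821605 [np.float64(0.00882297766456867), np.float64(-0.021007726569532988)]
tip rel tcp 0.07765763520015402 -0.005091440372951436
135 [0.63682067 0.03008744 0.20261455] [ 0.59656763 -0.01854821  0.15717311] along max 0.0792736522920462
[[0.5984 0.0217 0.197 ]
 [0.6274 0.032  0.197 ]] [0.6129 0.0268 0.197 ]
edge [0.6062 0.0572 0.125 ]
along -0.031010288430407904 across -0.0027216644524090334 [np.float64(-0.018061504463041576), np.float64(0.012618175558223511)]
tip rel tcp 0.07960282021483957 -0.0012113246861815488
449 [0.64457505 0.03079699 0.20093452] [ 0.59713769 -0.01901574  0.15998955] along max 0.07846829757169255
```

Call:
apply_moves --series '[{"grip": -1,"travel": [0.02,0.004,0],"turn": [0,0,0]},{"grip": -1,"travel": [0.045,0.004,0],"turn": [0,0,0]},{"grip": -1,"travel": [0.07,0.004,0],"turn": [0,0,0]},{"grip": -1,"travel": [0.0885,0.004,0],"turn": [0,0,0]},{"grip": -1,"travel": [0.0885,0.004,-0.01],"turn": [0,0,0]},{"grip": -1,"travel": [0.0885,0.004,-0.02],"turn": [0,0,0]},{"grip": -1,"travel": [0.0885,0.004,-0.02],"turn": [0,0,0]}]'

```text
t: 10.4
position: [0.6363, -0.026, 0.0858]
eef_rot: [113.2, 89.8, 40.8]
ft_force: [1.5, 1.1, -0.4]
gripper_width: 0.0303
```

```bash
python3 look.py m2
```

```text
10.4 [ 0.63633481 -0.0260003   0.08578436] [ 31.4  43.5 -45.2  96.6  36.2  55.4  -9.6] 0.030279176296249877
[[ 0.003  0.953  0.303]
 [ 0.002  0.303 -0.953]
 [-1.     0.003 -0.001]]
scene crop origin 270 164
clip_center [308. 247.] 0.61
clip_center [197.6 173.1] 0.61
tip_left [205.8 177.3] 0.62
tip_left [329.  240.1] 0.53
tip_right [328.5 249.9] 0.76
tip_right [309.6 245.4] 0.66
tip_right [208.5 178.5] 0.54
card_edge [332.3 248.8] 0.66
card_edge [297.3 245.6] 0.53
top crop origin 258 148
clip_center [477.4 317.6] 0.54
clip_center [315.1 220.8] 0.42
tip_left [147.5 319.7] 0.52
tip_left [306.3 235.9] 0.46
tip_left [460.9 309.9] 0.4
tip_right [461.1 312.6] 0.41
tip_right [300.5 220.8] 0.35
tip_right [395.4 270.3] 0.27
card_edge [296.9 230.9] 0.72
```

View pics/m2.png

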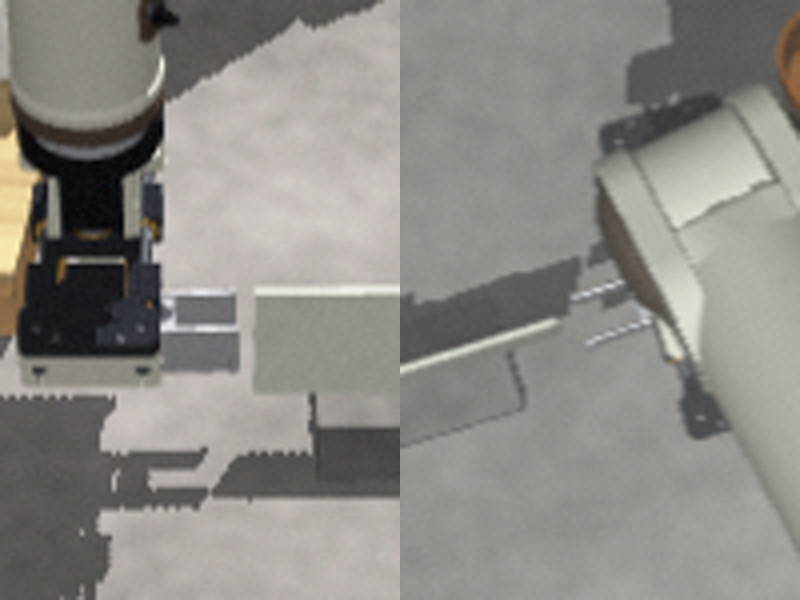

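```bash
python3 - <<'E'
from h import *
c=dict(np.load("top.npz")); d=dict(np.load("scene.npz"))
for c_,ps,e in((c,[[300.5,222.5],[304.5,233.5]],[298,228.5]),(d,[[270+236/4,164+291/4],[270+238.5/4,164+328/4]],[270+254/4,164+289/4])):
    X=on_z(c_,ps,.109); E=on_z(c_,[e],.125)[0]
    u=np.array([-.301,.954]);n=np.array([.954,.301]); w=(X.mean(0)-E)[:2]; print(X.round(4),E.round(4),"along",w@u,"across",w@n, [ (x-E)[:2]@n for x in X],[ (x-E)[:2]@u for x in X])
P=by_depth(d,np.argwhere(np.ones((480,640)))[:,::-1])
m=(P[:,2]>.05)&(P[:,2]<.13)&(abs(P[:,0]-.61)<.04)&(P[:,1]>.0)&(P[:,1]<.048);Q=P[m];print(m.sum(),Q[:,2].max(),Q[:,2].min(),Q[:,1].max())
w=(Q[:,:2]-E[:2])@n; print(np.histogram(w,bins=np.arange(-.03,.034,.004)))
E
```

```text
[[0.6223 0.0494 0.109 ]
 [0.5958 0.0394 0.109 ]] [0.6064 0.0547 0.125 ] along -0.01062205558294034 across -0.0005972183455958827 [np.float64(0.013577991361418495), np.float64(-0.014772428052610153)] [np.float64(-0.009836797291692569), np.float64(-0.011407313874188139)]
[[0.596  0.0437 0.109 ]
 [0.623  0.0534 0.109 ]] [0.6062 0.0572 0.125 ] along -0.009231727364334037 across 0.0005738689113563094 [np.float64(-0.013748248941001774), np.float64(0.014895986763714286)] [np.float64(-0.009803363917240902), np.float64(-0.00866009081142714)]
372 0.11358110032935076 0.07202356639755148 0.04794736617032136
(array([  0,   0,   1,  16,  99,  32,   6,   5,   6,   6,  21, 133,  46,
         1,   0]), array([-0.03 , -0.026, -0.022, -0.018, -0.014, -0.01 , -0.006, -0.002,
        0.002,  0.006,  0.01 ,  0.014,  0.018,  0.022,  0.026,  0.03 ]))
```

The clip is centred on the card to within 1 mm, with the tips about 10 mm short of the edge. I'll advance 24 mm.

Call:
apply_moves --series '[{"grip": -1,"travel": [0,0,-0.006],"turn": [0,0,0]},{"grip": -1,"travel": [0,0,-0.012],"turn": [0,0,0]},{"grip": -1,"travel": [0,0,-0.018],"turn": [0,0,0]},{"grip": -1,"travel": [0,0,-0.024],"turn": [0,0,0]},{"grip": -1,"travel": [0,0,-0.024],"turn": [0,0,0]},{"grip": -1,"travel": [0,0,-0.024],"turn": [0,0,0]},{"grip": -1,"travel": [0,0,-0.024],"turn": [0,0,0]}]'

```text
t: 11.78
position: [0.6288, -0.0062, 0.0844]
eef_rot: [127.1, 89.9, 54.5]
ft_force: [-0.2, -0.8, -0.4]
gripper_width: 0.0301
```

```bash
python3 look.py m3
```

```text
11.775 [ 0.62881337 -0.00618284  0.08443382] [ 29.9  43.  -45.2  97.8  36.2  54.8 -11.9] 0.030115855828718754
[[ 0.001  0.954  0.299]
 [ 0.001  0.299 -0.954]
 [-1.     0.001 -0.001]]
scene crop origin 270 164
clip_center [198.6 172.2] 0.78
clip_center [316.6 245. ] 0.7
clip_center [499.6 333.4] 0.61
tip_left [339.5 240.2] 0.54
tip_left [203.6 177.9] 0.43
tip_right [210.8 176.6] 0.72
tip_right [338.1 251.4] 0.68
card_edge [333.8 248.7] 0.79
top crop origin 258 148
clip_center [308.2 226. ] 0.5
clip_center [473.7 318.9] 0.48
tip_left [297.4 235. ] 0.52
tip_left [460.4 311.6] 0.46
tip_left [298.7 230.8] 0.17
tip_right [291.6 228.5] 0.46
tip_right [463.5 310.7] 0.44
card_edge [297.  228.1] 0.83
```

View pics/m3.png

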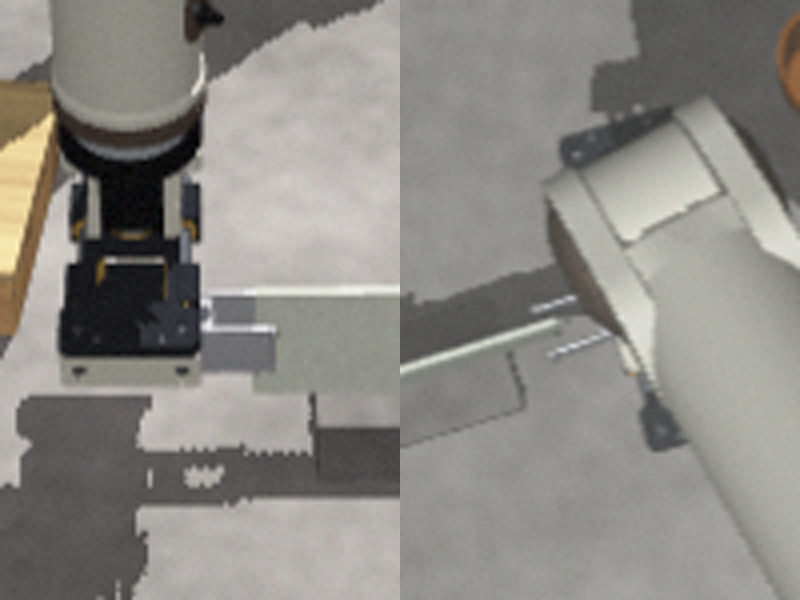

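```bash
python3 - <<'E'
from h import *
c=dict(np.load("top.npz")); d=dict(np.load("scene.npz"))
u=np.array([-.301,.954]);n=np.array([.954,.301])
for c_,ps,e in((c,[[258+131.5/4,148+310/4],[258+150/4,148+355/4]],[298,228.5]),(d,[[270+276/4,164+328/4]],[270+254/4,164+289/4])):
    X=on_z(c_,ps,.1075); E=on_z(c_,[e],.125)[0]
    print(X.round(4),E.round(4),"across",[ (x-E)[:2]@n for x in X],"along",[ (x-E)[:2]@u for x in X])
E
```

```text
[[0.6149 0.0726 0.1075]
 [0.5878 0.0611 0.1075]] [0.6064 0.0547 0.125 ] across [np.float64(0.013499189874474071), np.float64(-0.015893501623466536)] along [np.float64(0.014572987776682747), np.float64(0.011699316812070511)]
[[0.6153 0.0731 0.1075]] [0.6062 0.0572 0.125 ] across [np.float64(0.013517968224545148)] along [np.float64(0.01238869108927346)]
```

```bash
python3 -c "
from rig import ctrl
s=ctrl.get_state();print(s['t'],s['gripper_width'],max(abs(s['dq'])));print(ctrl.finish_job())"
```

```text
12.275 0.030188055648728174 0.17954020279613095
the job is handed in; nothing more can be done
None
```

I squeezed the steel clip fully open on the box, lifted it and carried it to the card. I handed it in at 12.3 s, still squeezed open around the card's free edge. The hand-in gives no verdict.

Last checks before handing in:
- **Squeeze:** the fingers were 30 mm apart, against 31 mm nominal for fully open, with the grip set to 20 N.
- **Jaws:** the tips measured about 12–14 mm past the free edge. Their outer faces were about 13.5 mm and 16 mm either side of the card, so it is centred to about 1 mm.
- **Height:** I estimate the clip's centre at 7–8 mm above the card's mid-height, taken from the tool height.
- **Contact:** the force on the tool was under 1 N, and I saw no sign of the stand moving.

Two readings were off from plan:
- **Grip position:** the fingers hold the levers about 38 mm behind the pivot instead of 30 mm. The clip still stayed open while it was carried.
- **Final advance:** it came out at 21 mm instead of the 24 mm I commanded, which still leaves the tips well past the required 6 mm.

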